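Wet the sharpening stone

TASK

Get the hand-cranked wet stone ready for sharpening the scissors: take the dust cap off the leaning spray bottle and stand it upright on the worktop, open end down. Then, with the crank still where it is, press the bottle's spray cap all the way down and let it spring fully up again. Finally turn the crank one full turn counter-clockwise, as seen from the robot, so that the whole rim is wetted; let go with the handle back where it began, and leave the things lying round about where they are.

Things in the scene. Friction and masses are not known exactly. Their poses are not given: they have to be found in the camera images.
- grinder: Bench sharpening stone fixed to the worktop; origin centre of underside, z up, crank side (-x) to the front. Grey base 150x210x12 mm, two pillars at x=-43, +45 up to z=151, drip tray 66x176 up to z=62; between them a stone wheel 140 mm across, 30 thick, on a shaft along x at z=130. Left: tool rest at y=96, z=141. Right: a leaning spray bottle in a bracket (see bottle_shoulder)
- bottle_shoulder (a point): centre of the shoulder flange (37 mm across) of the white spray bottle (42 mm across, 105 mm long below this), at (20.6, -135, 155.5) mm in the grinder's frame; z axis = bottle axis, leaning 35 degrees to the grinder's -x: (-0.574, 0, 0.819) in its frame. Above it along the axis a collar 26 mm across, 28 mm long, then the spray cap. Fixed
- spray_cap (a joint): travel of the sprung spray cap along the bottle axis in m: 0 up, 0.006 fully down; about 3 N to start and 8 N fully down
- spray_top (a point): centre of the top face of the black spray cap (21 mm in diameter, standing 14 mm out of the collar), 42 mm above the shoulder flange along the bottle axis; z axis along the bottle axis, outward. Covered by the dust cap at first
- dust_cap: loose grey plastic cap: tube closed at one end, 36 mm across outside, 29 inside, 51.5 long, 20 g. Slipped loosely over collar and spray cap, its rim on the shoulder flange; comes off along the bottle axis (50 mm to clear). Origin: centre of the open rim; z axis toward the closed end
- crank (a joint): angle of crank and stone in rad: 0 with the handle straight below the shaft, growing counter-clockwise as seen from the robot (from the bottom over the right and the top to the left). Starts between -1.2 and 1.2; stays where it is left; turns without end stops
- handle (a point): middle of the crank's wooden handle, a barrel 27 mm across and 58 mm long that points to the grinder's -x and turns freely on its own spindle; 34 mm in front of the crank arm. It runs round crank_centre on a circle of 55 mm radius in the grinder's y-z plane
- crank_centre (a point): centre of the handle's circle, on the shaft axis, at (-105, 0, 130) mm in the grinder's frame; fixed
- scissors_a: scissors with blue handles, 87 x 199 x 9 mm, lying to the right of and in front of the grinder; origin under the centre; not to be moved
- box_cutter_a: orange box cutter, 27 x 172 x 18 mm, lying flat near the front edge, right of the middle; origin under the centre; not to be moved
- sardines_a: flat oval tin, 63 x 105 x 26 mm, lying close to the left side of the grinder; origin under the centre; not to be moved
- stock_book: thin purple notebook, 210 x 152 x 14 mm, lying flat at the far right; origin under the centre; not to be moved
- tape_a: roll of brown tape lying flat, 93 mm across, 48 mm high, at the far left; origin under the centre; not to be moved
Mind the look-alikes: they are no part of the job. What is meant by the dust_cap is not blue, and is the smaller of those in its own colour.

How it is judged:
By the outcome, as a careful person would: the job done as asked, in the order asked, and still so for the second after the job is handed in, with the robot touching nothing.
It also fails if it takes over 61 s, if anything falls off the work surface, if the arm or the gripper's body presses on something with over 40 N, if the wrist force passes 120 N, or if a joint passes its speed limit or range.

ROBOT

A 6-joint arm with a two-finger parallel gripper is mounted at the origin on a cart in front of the work surface, level with it; the furniture and walls round the work are solid. World frame = base frame: x ahead of the robot, y to its left, z up, the work surface at z = 0. Lengths are in m, angles in rad, forces in N, time in s.
With the tool pointing down it reaches from about 0.35 to 0.975 m from the base axis. Payload 4.9 kg.
Tool frame: the origin (TCP) lies at the very end of the fingers, on their centre line; the grasp point (between the pads) lies 19 mm behind it (ctrl.tcp_to_grasp is the z of the grasp point in the tool frame, in m); z points along the fingers, y is the line along which they close (so a half turn about z gives the same grasp; the last joint's range is limited). The gripper opens to 85 mm and grips with 20 to 120 N. Pads are 22 mm wide; open, the fingers measure 114 mm over their backs; the gripper's body (76 mm by 85 mm) begins 54 mm behind the grasp point. The pads swing forward as they close: fully open they stand 13 mm farther back than shut.
Start: joints at [1.19, 0.053, 1.613, -0, 1.476, -0.119], TCP at [0.162, 0.604, 0.231] pointing down, gripper open.
Joint ranges: [-3.01, 3.01], [-1.01, 2.22], [0.06, 2.58], [-1.02, 4.17], [0.09, 2.62], [-3.14, 3.14]. Speed limits (rad/s): [2.57, 2.57, 3.14, 3.14, 3.14, 3.14].

INTERFACE

Orientations are given as a rotation vector (axis times angle).
In Python, from station import ctrl, eyes, job, nets gives the robot as it stands. The module is installed in compiled form; this text tells all that it offers.
- The arm moves only by the tool jog_arm, never from a script. Its argument "commands" is one flat list of numbers, 7 for each row, row after row: the shift along the tool's x, y, z each as a share of 0.06 m, from -1 to 1, then the turn, a rotation vector about the tool's x, y, z each as a share of 0.1 rad, from -1 to 1, then the finger opening in mm, from 0 to 85.4. In form: [x, y, z, ax, ay, az, grip, x, y, z, ax, ay, az, grip, ...]. A call has 1 to 20 rows; each row shifts and turns the commanded pose from where the row before left it, along the tool's axes as they then stand; what a row does not reach is not made up. A row lasts 1/8 s, in which the tool goes at most 62.5 mm and 10.7 degrees, less where a joint would pass 70% of its speed; a pose out of reach is approached as far as the arm can. A call with a number of a shift or a turn outside -1 to 1 is refused whole. A call with a gripper value outside its range is refused whole. The fingers move at their own pace and stop on an object; "newtons" is the grip in N (left out, the last holds). Time passes only in rows, so rows that do not move let the fingers close. It gives the time, the measured TCP pose, the force, the opening and the grip force at its end, in the units of the state.
- ctrl.get_obs(): the state, without advancing time (a new reading comes with each control period).
- eyes.get_image(name): name is "scene" or "top"; returns a dict with "image" (400x640x3 uint8, red, green, blue), "z_map" (400x640 float32, m along the optical axis (not along the pixel's ray), 0 where there is no reading), "K" (3x3 intrinsics, pixels), "cam_to_world" (4x4, takes a point from camera to world coordinates). Camera axes: x right, y up, looking along -z (the intrinsics and any distortion apply to the point x, -y, -z); pixel columns grow to the right and rows downward; lengths in m; the calibration is good to about 2 mm. A picture is of the moment at which its call begins.
- job.finish_job(): hands the job in; it is judged then, once.
Trained networks look in the newest picture that a camera, given by its name, has taken for a name from the list of things; names that differ only in an ending like _2 or _b are one class to them, and where a whole thing is asked for, a point or a joint stands for the part that bears it (a point fixed in the world has none). Each returns a list of dicts, best first, with "p" (0 to 1); they miss things now and then, are a little off and sometimes report something else, mostly with a low value. They report only what shows in the picture. A call takes as long as a camera call. They do not tell look-alikes from the thing itself.
- nets.silhouettes(camera, name): "mask" (400x640 bool, what is visible of it) and "bbox" ([left, top, right, bottom] in pixels, round what is visible of it).
The state is a dict: "t": time; "q": joint angles; "dq": joint speeds; "effort": joint torques, N m; "tool_pos": TCP position; "tool_rot": TCP orientation; "contact_force": force on the tool from outside, world axes, zero at the start; "wrist_torque": the same for the moment, N m; "opening": finger opening in m; "grip_force": force on a finger pad.
Only numpy, scipy, OpenCV 4.12 (cv2) and the standard library are available. Lean on these libraries where they do the work, as an engineer would, in place of code of your own. Each camera call takes 0.05 s, during which the arm holds its last target. There are 200 camera calls.

## Working session

There is one attempt and no reset: what is moved stays moved. The work goes in short steps, Python scripts to look and compute and a tool call to move; the robot and the scene stay as the last step left them, time stands still between calls to the robot, and variables do not carry over. Pictures are saved under pics/ and viewed, at most 10 in all, crops included, and the job is handed in when it is done.

Besides the shell and the picture viewer there is one more tool, called after "Request:" by a JSON object that holds its "fn" and its "kwargs", one argument or row to a line. jog_arm: Moves the arm, as the interface text tells. Shift numbers are shares of 0.06 m and turn numbers shares of 0.1 rad, none past 1 either way. Its arguments: {"type":"object","properties":{"commands":{"type":"array","items":{"type":"number"}},"newtons":{"type":"number"}},"required":["commands"]}

```bash
mkdir -p pics; cat > h.py <<'E'
import numpy as np, cv2
from station import ctrl, eyes, job, nets
def pts(d):
    z=d["z_map"];K=d["K"];T=np.array(d["cam_to_world"])
    v,u=np.mgrid[:400,:640]
    P=np.stack([(u-K[0,2])/K[0,0]*z,-(v-K[1,2])/K[1,1]*z,-z],-1)
    return P@T[:3,:3].T+T[:3,3]
def proj(d,p):
    T=np.linalg.inv(d["cam_to_world"]);c=T[:3,:3]@np.array(p)+T[:3,3];K=d["K"]
    return K[0,0]*c[0]/-c[2]+K[0,2], K[1,1]*-c[1]/-c[2]+K[1,2]
E
python3 - <<'E'
from h import *
print(ctrl.get_obs()["t"],ctrl.tcp_to_grasp)
for n in ["scene","top"]:
    d=eyes.get_image(n);cv2.imwrite(f"pics/{n}0.png",d["image"][:,:,::-1])
    np.savez(f"{n}0.npz",**d)
    print(n,np.round(d["K"],1).tolist(),np.round(d["cam_to_world"],3).tolist()); W=pts(d)
    for k in ["grinder","dust_cap","handle","bottle_shoulder","scissors_a","sardines_a","box_cutter_a"]:
        for r in nets.silhouettes(n,k)[:4]:
            m=r["mask"]&(d["z_map"]>0)
            if m.sum(): print(k,round(r["p"],2),np.round(r["bbox"]).tolist(),np.round(np.median(W[m],0),3),np.round(np.percentile(W[m],2,axis=0),3),np.round(np.percentile(W[m],98,axis=0),3))
E
```

```text
0.0 -0.0187
scene [[393.7, 0.0, 313.0], [0.0, 393.7, 199.0], [0.0, 0.0, 1.0]] [[-0.879, 0.237, -0.414, -0.138], [-0.477, -0.429, 0.767, 1.22], [0.004, 0.872, 0.489, 0.863], [0.0, 0.0, 0.0, 1.0]]
grinder 0.68 [236.0, 196.0, 298.0, 275.0] [0.531 0.326 0.085] [0.428 0.177 0.006] [0.609 0.4   0.196]
dust_cap 0.69 [274.0, 185.0, 286.0, 200.0] [0.561 0.171 0.186] [0.544 0.146 0.161] [0.583 0.178 0.204]
dust_cap 0.62 [295.0, 194.0, 303.0, 203.0] [ 0.631 -0.065  0.024] [ 0.62  -0.086  0.007] [ 0.65  -0.056  0.035]
handle 0.78 [250.0, 203.0, 294.0, 248.0] [0.532 0.319 0.139] [0.418 0.235 0.042] [0.579 0.363 0.199]
bottle_shoulder 0.63 [235.0, 196.0, 295.0, 274.0] [0.531 0.325 0.07 ] [0.429 0.167 0.001] [0.616 0.4   0.196]
top [[440.8, 0.0, 320.0], [0.0, 440.8, 194.4], [0.0, 0.0, 1.0]] [[0.023, 0.992, -0.123, 0.301], [-1.0, 0.021, -0.02, 0.059], [-0.017, 0.124, 0.992, 1.559], [0.0, 0.0, 0.0, 1.0]]
grinder 0.64 [224.0, 141.0, 305.0, 216.0] [0.542 0.282 0.099] [0.436 0.156 0.006] [0.644 0.4   0.2  ]
dust_cap 0.66 [289.0, 155.0, 298.0, 168.0] [0.568 0.161 0.195] [0.547 0.145 0.166] [0.597 0.178 0.208]
dust_cap 0.56 [354.0, 172.0, 376.0, 198.0] [ 0.528 -0.06   0.044] [ 0.498 -0.097  0.011] [ 0.564 -0.025  0.053]
handle 0.93 [235.0, 152.0, 277.0, 217.0] [0.54  0.3   0.157] [0.422 0.23  0.086] [0.586 0.353 0.203]
handle 0.16 [222.0, 140.0, 305.0, 220.0] [0.542 0.282 0.099] [0.439 0.157 0.006] [0.644 0.4   0.2  ]
bottle_shoulder 0.65 [223.0, 138.0, 304.0, 218.0] [0.541 0.283 0.099] [0.443 0.162 0.006] [0.642 0.401 0.2  ]
scissors_a 0.55 [314.0, 196.0, 359.0, 216.0] [0.447 0.053 0.008] [ 0.428 -0.042 -0.002] [0.464 0.106 0.015]
sardines_a 0.75 [200.0, 176.0, 232.0, 200.0] [0.512 0.46  0.024] [0.478 0.406 0.018] [0.546 0.503 0.032]
box_cutter_a 0.78 [384.0, 234.0, 428.0, 250.0] [ 0.338 -0.204  0.013] [ 0.31  -0.282 -0.001] [ 0.362 -0.134  0.021]
```

```bash
python3 - <<'E'
from h import *
t=np.load("top0.npz")["image"][125:265,185:445,::-1];cv2.imwrite("pics/tc.png",cv2.resize(t,None,fx=3,fy=3,interpolation=2))
s=np.load("scene0.npz")["image"][150:300,190:390,::-1];cv2.imwrite("pics/sc.png",cv2.resize(s,None,fx=4,fy=4,interpolation=2))
E
```

```text
(no output)
```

View pics/tc.png

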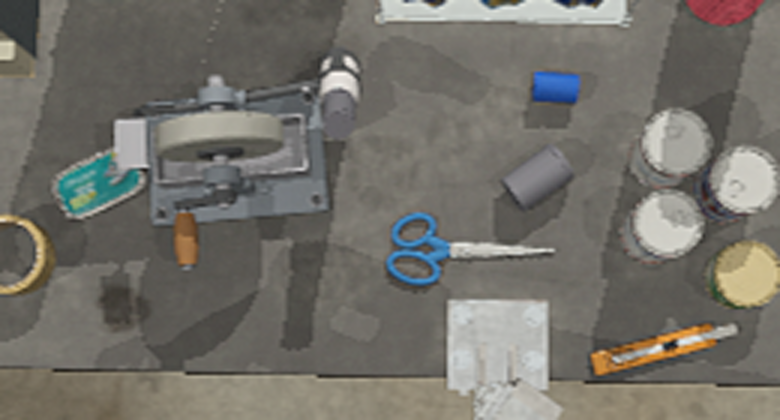

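View pics/sc.png

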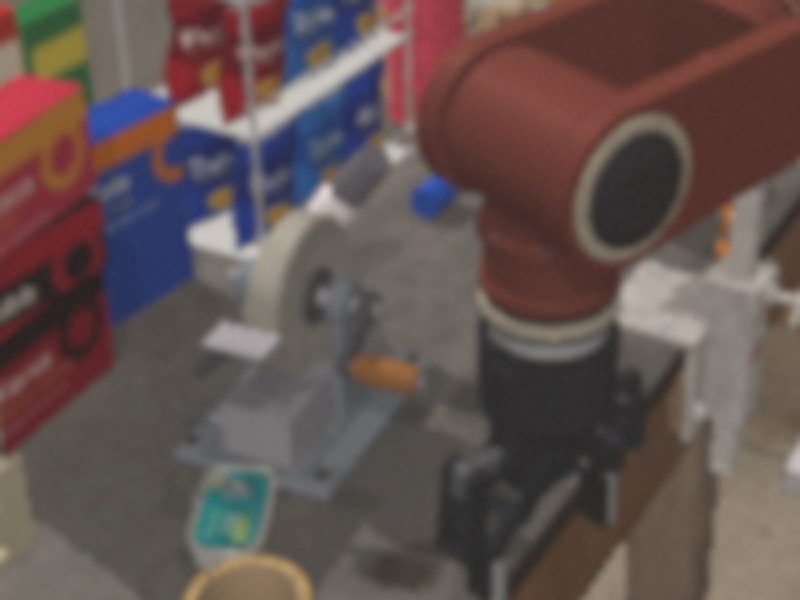

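The pictures show three candidates. The grey cap on the leaning bottle is at top px (298,161), a larger grey tube lies at (364,183), and a blue tube lies at (370,154). The grey one on the bottle is meant: it isn't blue, it's the smaller grey one, and it sits over the spray cap. The enlarged crop confirms this. Next I'll fit the grinder pose.

```bash
cat > fit.py <<'E'
from h import *
from scipy.optimize import least_squares
def box(p,c,h):
    q=abs(p-c)-h; return np.linalg.norm(np.maximum(q,0),axis=1)+np.minimum(q.max(1),0)
def cyl(p,c,a,r,h):
    v=p-c;t=v@a;q=np.stack([np.linalg.norm(v-np.outer(t,a),axis=1)-r,abs(t)-h],1)
    return np.linalg.norm(np.maximum(q,0),axis=1)+np.minimum(q.max(1),0)
A=np.array([-.5736,0,.8192]);S=np.array([.0206,-.135,.1555])
def sdf(p):
    return np.min([box(p,[0,0,.006],[.075,.105,.006]),cyl(p,np.array([0,0,.13]),np.array([1.,0,0]),.07,.015),
      cyl(p,S+A*.02575,A,.018,.02575),cyl(p,S-A*.0525,A,.021,.0525)],axis=0)
def tog(P,x):
    c,s=np.cos(x[3]),np.sin(x[3]);return (P-x[:3])@np.array([[c,-s,0],[s,c,0],[0,0,1]])
def cloud(n):
    d=np.load(f"{n}0.npz");W=pts(d);m=(d["z_map"]>0)&(W[...,2]>.004)&(W[...,2]<.25)&(W[...,0]>.42)&(W[...,0]<.68)&(W[...,1]>.12)&(W[...,1]<.42)
    im=d["image"].astype(int);o=m&(im[...,0]-im[...,2]>60);return W[m&~o],W[o]
E
python3 - <<'E'
from fit import *
C={n:cloud(n) for n in["top","scene"]}
for names in [["top"],["scene"],["top","scene"]]:
    P=np.vstack([C[n][0] for n in names])
    f=lambda x:np.minimum(abs(sdf(tog(P,x))),.02)
    b=None
    for y in(-.05,.07,.2):
        r=least_squares(f,[.535,.285,0,y],loss="soft_l1",f_scale=.003,x_scale=[.01,.01,.01,.05])
        if b is None or r.cost<b.cost:b=r
    print(names,len(P),np.round(b.x,4),b.cost,np.median(f(b.x)))
x=b.x
for n in C:
    o=tog(C[n][1],x);print(n,len(o),np.round(np.median(o,0),4),np.round(np.percentile(o,3,axis=0),4),np.round(np.percentile(o,97,axis=0),4))
    # cap points on their own
    g=tog(C[n][0],x);v=g-S;t=v@A;r=np.linalg.norm(v-np.outer(t,A),axis=1);k=(r<.03)&(t>.005)&(t<.065)
    if k.sum()>8:
        def h(z):return np.minimum(abs(cyl(g[k],S+z+A*.02575,A,.018,.02575)),.01)
        rr=least_squares(h,[0,0,0],loss="soft_l1",f_scale=.002,x_scale=.005);print(" cap off",k.sum(),np.round(rr.x,4),np.median(h(rr.x)))
ct,st=np.cos(x[3]),np.sin(x[3]);R=np.array([[ct,-st,0],[st,ct,0],[0,0,1]])
print("spraytop",R@(S+.042*A)+x[:3],"axis",R@A,"captop",R@(S+.0515*A)+x[:3])
print("crankc",R@[-.105,0,.13]+x[:3])
E
```

```text
['top'] 3737 [0.552  0.2976 0.0032 0.1085] 0.0811354619549417 0.004634013071847427
['scene'] 2731 [0.5493 0.2922 0.0026 0.1046] 0.05476462838661507 0.003509502895668884
['top', 'scene'] 6468 [0.5501 0.2952 0.0029 0.1164] 0.1373545963874979 0.004452143672097166
top 98 [-0.1023  0.0466  0.1127] [-0.1233  0.0375  0.1036] [-0.0755  0.0573  0.1195]
 cap off 149 [-0.0005 -0.0001 -0.0021] 0.001283132989406792
scene 66 [-0.1064  0.0557  0.109 ] [-0.1233  0.0484  0.1008] [-0.084   0.0614  0.1145]
 cap off 133 [-0.0025 -0.0039 -0.0026] 0.0012293203002780306
spraytop [0.56228754 0.16066019 0.19276645] axis [-0.56971717 -0.0666281   0.8192    ] captop [0.55687523 0.16002723 0.20054885]
crankc [0.44578458 0.28295531 0.13286005]
```

```bash
cat >> fit.py <<'E'
def sdf(p):
    return np.min([box(p,[0,0,.006],[.075,.105,.006]),cyl(p,np.array([0,0,.13]),np.array([1.,0,0]),.07,.015),box(p,[0,0,.037],[.033,.088,.025]),
      cyl(p,S+A*.02575,A,.018,.02575),cyl(p,S-A*.0525,A,.021,.0525)],axis=0)
E
python3 - <<'E'
from fit import *
C={n:cloud(n) for n in["top","scene"]}
def run(names,x0):
    f=lambda x:np.hstack([np.minimum(abs(sdf(tog(C[n][0]-x[4+3*i:7+3*i],np.r_[x[:2],0,x[3]]))),.012) for i,n in enumerate(names)]+[x[4:]*20])
    return least_squares(f,x0,loss="soft_l1",f_scale=.0015,x_scale=[.01,.01,.01,.05]+[.003]*3*len(names))
for names in [["top"],["scene"],["top","scene"]]:
    b=None
    for y in(.04,.08,.12):
        r=run(names,[.548,.294,0,y]+[0]*3*len(names))
        if b is None or r.cost<b.cost:b=r
    print(names,np.round(b.x,4),b.cost)
x=b.x
X=np.r_[x[:2],0,x[3]]
fh=lambda th:np.hstack([np.minimum(abs(cyl(tog(C[n][1]-x[4+3*i:7+3*i],X),np.array([-.105,-.055*np.sin(th[0]),.13-.055*np.cos(th[0])]),np.array([1.,0,0]),.0135,.029)),.015) for i,n in enumerate(["top","scene"])])
for t0 in(-.8,-1.1):
    r=least_squares(fh,[t0],loss="soft_l1",f_scale=.002);print("crank",r.x,np.median(fh(r.x)))
ct,st=np.cos(X[3]),np.sin(X[3]);R=np.array([[ct,-st,0],[st,ct,0],[0,0,1]]);th=r.x[0]
for n,p in dict(spraytop=S+.042*A,captop=S+.0515*A,shoulder=S,cc=[-.105,0,.13],handle=[-.105,-.055*np.sin(th),.13-.055*np.cos(th)]).items(): print(n,np.round(R@p+X[:3],4))
print("axis",R@A)
# check: project model outline
for n in["top","scene"]:
    d=np.load(n+"0.npz");im=cv2.resize(d["image"][:,:,::-1],None,fx=4,fy=4)
    def L(ps,c):
        q=np.array([proj(d,R@np.array(p)+X[:3]) for p in ps])*4+2;cv2.polylines(im,[q.astype(int).reshape(-1,1,2)],True,c,1)
    L([(-.075,-.105,.012),(.075,-.105,.012),(.075,.105,.012),(-.075,.105,.012)],(0,0,255))
    a=np.linspace(0,6.28,40)
    for xx in(-.015,.015):L([(xx,.07*np.cos(k),.13+.07*np.sin(k)) for k in a],(0,255,0))
    e=np.array([0,1.,0]);g=np.cross(A,e)
    for z,rr in((0,.018),(.0515,.018),(-.02,.021)):L([S+A*z+rr*(np.cos(k)*e+np.sin(k)*g) for k in a],(255,0,255))
    for xx in(-.134,-.076):L([(xx,-.055*np.sin(th)+.0135*np.cos(k),.13-.055*np.cos(th)+.0135*np.sin(k)) for k in a],(255,255,0))
    u,v=np.array(proj(d,[.55,.29,.1]))*4;u,v=int(u),int(v);cv2.imwrite(f"pics/fit_{n}.png",im[v-220:v+220,u-270:u+270])
a=cv2.imread("pics/fit_top.png");b=cv2.imread("pics/fit_scene.png");cv2.imwrite("pics/fit.png",cv2.resize(np.hstack([a,b]),(800,326)))
E
```

```text
['top'] [5.523000e-01 2.959000e-01 1.424587e+02 1.093000e-01 0.000000e+00
 0.000000e+00 2.300000e-03] 0.026364791228949587
['scene'] [ 5.49200e-01  2.91700e-01  1.55523e+01  1.12100e-01 -0.00000e+00
 -0.00000e+00  8.00000e-04] 0.012941748913057351
['top', 'scene'] [ 5.50700e-01  2.93700e-01 -6.28571e+01  1.11200e-01  1.40000e-03
  1.90000e-03  2.30000e-03 -1.40000e-03 -1.90000e-03  8.00000e-04] 0.03950702721576653
crank [-1.44478461] 0.0034547516792822943
crank [-1.05211802] 0.0019358215047333592
spraytop [0.5622 0.1592 0.1899]
captop [0.5568 0.1586 0.1977]
shoulder [0.5862 0.1618 0.1555]
cc [0.4464 0.2821 0.13  ]
handle [0.4411 0.3295 0.1027]
axis [-0.57005515 -0.06367174  0.8192    ]
```

View pics/fit.png

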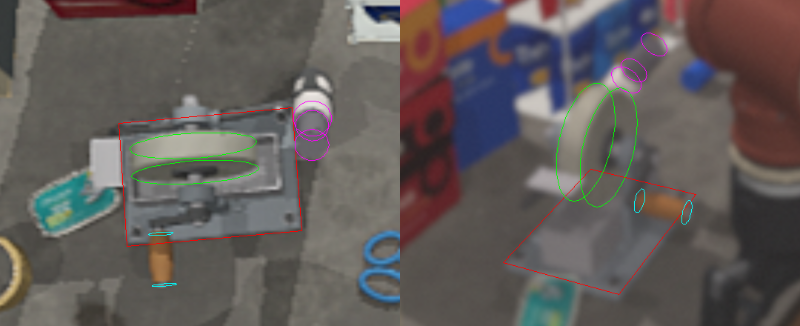

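```bash
python3 - <<'E'
import cv2,numpy as np
a=cv2.imread("pics/fit_top.png");b=cv2.imread("pics/fit_scene.png")
cv2.imwrite("pics/z.png",np.hstack([cv2.resize(a[70:240,370:480],(388,600)),cv2.resize(b[20:160,260:380],(400,600))]))
E
```

```text
(no output)
```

View pics/z.png

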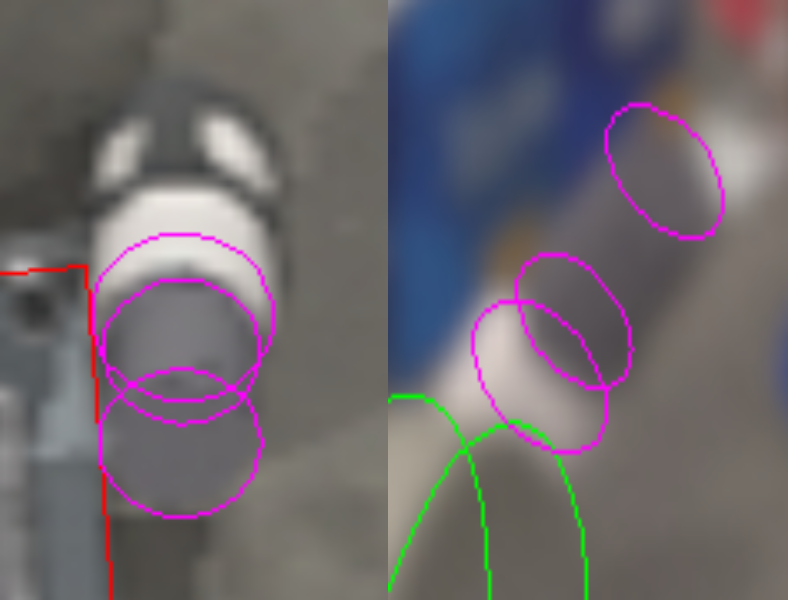

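```bash
cat >> h.py <<'E'
from scipy.spatial.transform import Rotation as Ro
YAW=.1112; Rg=Ro.from_euler("z",YAW).as_matrix(); O=np.array([.5507,.2937,0])
ax=Rg@np.array([-.5736,0,.8192]); yg=Rg@np.array([0,1.,0])
captop=np.array([.5568,.1586,.1977]); spray=np.array([.5622,.1592,.1899])
def tilt(deg,s=1):
    z=Rg@np.array([np.sin(np.radians(deg)),0,-np.cos(np.radians(deg))]); y=s*yg
    return np.stack([np.cross(y,z),y,z],1)
def plan(wps,grip,start=None,dec=2):
    """wps: list of (pos,R,n rows); prints rows"""
    if start is None:
        o=ctrl.get_obs(); start=(np.array(o["tool_pos"]),Ro.from_rotvec(o["tool_rot"]).as_matrix())
    p,R=start;p=p.copy();out=[]
    for tp,tR,n in wps:
        for i in range(n):
            k=n-i
            d=R.T@(np.array(tp)-p)/k/.06; w=Ro.from_matrix(R.T@tR).as_rotvec()/k/.1
            d=np.round(d,dec);w=np.round(w,dec)
            if max(abs(np.r_[d,w]))>1: print("OVER",d,w)
            out+=[*d,*w,grip]; p=p+R@d*.06; R=R@Ro.from_rotvec(w*.1).as_matrix()
    print(len(out)//7,"rows\n"+",".join(f"{v:g}" for v in out)); print("end",np.round(p,4)); return p,R
def st():
    o=ctrl.get_obs(); print({k:np.round(o[k],4).tolist() for k in["t","q","tool_pos","tool_rot","contact_force","opening","grip_force"]}); return o
E
python3 - <<'E'
from h import *
o=st();R=Ro.from_rotvec(o["tool_rot"]).as_matrix();print(np.round(R,2))
for s in(1,-1):print(s,Ro.from_matrix(R.T@tilt(35,s)).as_rotvec())
s=min((1,-1),key=lambda s:Ro.from_matrix(R.T@tilt(35,s)).magnitude())
T=tilt(35,s)
p1=np.array([.36,.40,.30]);Rm=Ro.from_matrix(R)*Ro.from_rotvec(Ro.from_matrix(R.T@T).as_rotvec()*.5)
plan([(p1,Rm.as_matrix(),9),(captop+ax*.06,T,10)],85)
E
```

```text
{'t': 0.8, 'q': [1.19, 0.0527, 1.6129, 0.0, 1.476, -0.119], 'tool_pos': [0.1618, 0.6037, 0.2313], 'tool_rot': [0.4101, 3.1147, 0.0001], 'contact_force': [-0.6758, -0.1852, -0.7215], 'opening': 0.0854, 'grip_force': 0.0}
[[-0.97  0.26  0.  ]
 [ 0.26  0.97  0.  ]
 [-0.    0.   -1.  ]]
1 [-0.11385327 -0.60365536 -0.36132672]
-1 [-0.83639216  0.15774892  2.65279566]
19 rows
-0.45,-0.27,-0.13,-0.06,-0.34,-0.2,85,-0.45,-0.28,-0.11,-0.06,-0.33,-0.2,85,-0.45,-0.29,-0.1,-0.06,-0.34,-0.2,85,-0.45,-0.29,-0.09,-0.06,-0.33,-0.2,85,-0.44,-0.3,-0.07,-0.07,-0.34,-0.2,85,-0.44,-0.31,-0.06,-0.06,-0.33,-0.2,85,-0.43,-0.32,-0.05,-0.07,-0.34,-0.2,85,-0.43,-0.33,-0.04,-0.06,-0.33,-0.2,85,-0.43,-0.34,-0.02,-0.07,-0.34,-0.2,85,-0.26,-0.39,0.16,-0.06,-0.3,-0.18,85,-0.25,-0.39,0.17,-0.06,-0.3,-0.18,85,-0.24,-0.4,0.18,-0.06,-0.3,-0.18,85,-0.23,-0.41,0.18,-0.06,-0.3,-0.18,85,-0.21,-0.41,0.18,-0.06,-0.3,-0.18,85,-0.2,-0.42,0.19,-0.05,-0.3,-0.18,85,-0.19,-0.42,0.19,-0.06,-0.3,-0.18,85,-0.18,-0.42,0.19,-0.05,-0.31,-0.18,85,-0.16,-0.43,0.2,-0.06,-0.3,-0.19,85,-0.15,-0.43,0.2,-0.05,-0.31,-0.18,85
end [0.5228 0.1547 0.2469]
```

Request:
{"fn": "jog_arm", "kwargs": {
  "commands": [-0.45,-0.27,-0.13,-0.06,-0.34,-0.2,85,-0.45,-0.28,-0.11,-0.06,-0.33,-0.2,85,-0.45,-0.29,-0.1,-0.06,-0.34,-0.2,85,-0.45,-0.29,-0.09,-0.06,-0.33,-0.2,85,-0.44,-0.3,-0.07,-0.07,-0.34,-0.2,85,-0.44,-0.31,-0.06,-0.06,-0.33,-0.2,85,-0.43,-0.32,-0.05,-0.07,-0.34,-0.2,85,-0.43,-0.33,-0.04,-0.06,-0.33,-0.2,85,-0.43,-0.34,-0.02,-0.07,-0.34,-0.2,85,-0.26,-0.39,0.16,-0.06,-0.3,-0.18,85,-0.25,-0.39,0.17,-0.06,-0.3,-0.18,85,-0.24,-0.4,0.18,-0.06,-0.3,-0.18,85,-0.23,-0.41,0.18,-0.06,-0.3,-0.18,85,-0.21,-0.41,0.18,-0.06,-0.3,-0.18,85,-0.2,-0.42,0.19,-0.05,-0.3,-0.18,85,-0.19,-0.42,0.19,-0.06,-0.3,-0.18,85,-0.18,-0.42,0.19,-0.05,-0.31,-0.18,85,-0.16,-0.43,0.2,-0.06,-0.3,-0.19,85,-0.15,-0.43,0.2,-0.05,-0.31,-0.18,85],
  "newtons": 20
}}

```text
t: 3.18
tool_pos: [0.5232, 0.1539, 0.247]
tool_rot: [-0.141, 2.525, 0.044]
contact_force: [1.0, 1.2, 0.5]
opening: 0.0853
grip_force: 0.0
```

```bash
python3 - <<'E'
from h import *
st();T=tilt(35)
plan([(captop+ax*-.028,T,5)],85)
E
```

```text
{'t': 3.175, 'q': [0.1658, -0.5519, 2.1716, -0.0398, 0.9102, -1.5019], 'tool_pos': [0.5232, 0.1539, 0.247], 'tool_rot': [-0.1408, 2.5255, 0.0444], 'contact_force': [0.9724, 1.1802, 0.5116], 'opening': 0.0853, 'grip_force': 0.0}
5 rows
0,0,0.29,-0,0,0,85,0,0,0.29,-0,0,0,85,0,0.01,0.29,-0,0.01,0,85,0.01,0,0.3,-0,0,0,85,0,0.01,0.29,-0,0.01,0,85
end [0.5726 0.1606 0.175 ]
```

Request:
{"fn": "jog_arm", "kwargs": {
  "commands": [0,0,0.3,0,0,0,85,0,0,0.3,0,0,0,85,0,0.01,0.3,0,0.01,0,85,0.01,0,0.3,0,0,0,85,0,0.01,0.3,0,0.01,0,85,0,0,0,0,0,0,30,0,0,0,0,0,0,30,0,0,0,0,0,0,30,0,0,0,0,0,0,30,0,0,0,0,0,0,30,0,0,0,0,0,0,30],
  "newtons": 20
}}

```text
t: 4.55
tool_pos: [0.5739, 0.1616, 0.174]
tool_rot: [-0.14, 2.527, 0.044]
contact_force: [-3.2, -1.1, 5.1]
opening: 0.0325
grip_force: 20.2
```

```bash
python3 - <<'E'
from h import *
o=st();p=np.array(o["tool_pos"]);print("off axis",(p-captop)@yg,(p-captop)@ax)
T=tilt(35)
plan([(p+ax*.075,T,8)],30)
E
```

```text
{'t': 4.55, 'q': [0.1641, -0.3263, 2.1389, -0.0463, 0.7193, -1.4923], 'tool_pos': [0.5739, 0.1616, 0.174], 'tool_rot': [-0.1403, 2.5274, 0.0442], 'contact_force': [-3.1629, -1.0882, 5.1436], 'opening': 0.0325, 'grip_force': 20.1689}
off axis 0.0011075478460038088 -0.02939839487588103
8 rows
0,-0,-0.16,-0,-0,-0,30,0,-0,-0.16,-0,-0,-0,30,0,-0,-0.16,-0,-0,-0,30,0,-0,-0.15,-0,-0,-0,30,0,-0,-0.16,-0,-0,-0,30,0,-0,-0.15,-0,-0,-0,30,0,-0,-0.16,-0,-0,-0,30,0,-0,-0.15,-0,-0,-0,30
end [0.5312 0.1569 0.2354]
```

```bash
python3 - <<'E'
from h import *
out=[]
for n,h in(("top",(130,190,260,340)),("scene",(150,240,230,350))):
    d=eyes.get_image(n);i=d["image"][h[0]:h[1],h[2]:h[3],::-1];out.append(cv2.resize(i,(400,300),interpolation=2))
cv2.imwrite("pics/g1.png",np.hstack(out))
E
```

```text
(no output)
```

View pics/g1.png

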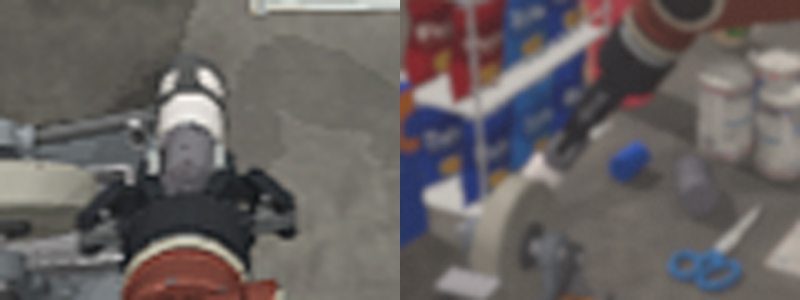

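The cap, at (185,150) in the left crop, sits between both fingers. I'll pull it off along the bottle axis.

Request:
{"fn": "jog_arm", "kwargs": {
  "commands": [0,0,-0.1,0,0,0,30,0,0,-0.15,0,0,0,30,0,0,-0.2,0,0,0,30,0,0,-0.2,0,0,0,30,0,0,-0.2,0,0,0,30,0,0,-0.2,0,0,0,30,0,0,-0.2,0,0,0,30,0,0,-0.2,0,0,0,30]
}}

```text
t: 5.65
tool_pos: [0.5235, 0.156, 0.2448]
tool_rot: [-0.14, 2.529, 0.044]
contact_force: [-0.9, 0.1, 1.0]
opening: 0.0334
grip_force: 20.7
```

```bash
python3 - <<'E'
from h import *
o=st()
from fit import cyl,least_squares
p=np.array(o["tool_pos"]);R=Ro.from_rotvec(o["tool_rot"]).as_matrix();z=R[:,2]
img=[]
for n in("top","scene"):
    d=eyes.get_image(n);W=pts(d)
    im=cv2.resize(d["image"][:,:,::-1],None,fx=4,fy=4)
    u,v=(np.array(proj(d,p))*4).astype(int);cv2.circle(im,(u,v),3,(0,0,255),-1)
    a=np.linspace(0,6.28,40);c=p+z*.0220
    for k in(0,-.0515):
        q=np.array([proj(d,c+k*z+.018*(np.cos(t)*R[:,0]+np.sin(t)*R[:,1])) for t in a])*4+2;cv2.polylines(im,[q.astype(int).reshape(-1,1,2)],True,(255,0,255),1)
    q=proj(d,spray);cv2.circle(im,(int(q[0]*4),int(q[1]*4)),3,(0,255,255),-1)
    i=im[v-120:v+120,u-120:u+120];img.append(cv2.resize(i,(400,400)))
cv2.imwrite("pics/g2.png",np.hstack(img))
E
```

```text
{'t': 5.65, 'q': [0.1711, -0.5449, 2.1699, -0.0436, 0.9087, -1.4946], 'tool_pos': [0.5235, 0.156, 0.2448], 'tool_rot': [-0.1404, 2.5291, 0.0442], 'contact_force': [-0.9154, 0.1308, 1.0372], 'opening': 0.0334, 'grip_force': 20.7457}
```

View pics/g2.png

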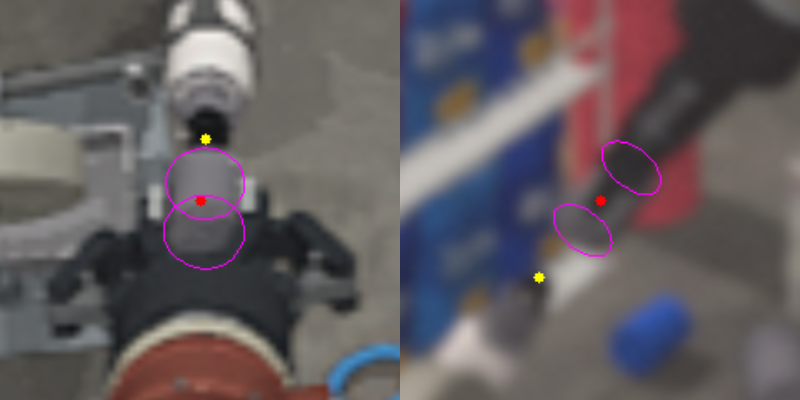

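```bash
python3 - <<'E'
from h import *
T0=tilt(0)
a=plan([([.60,.05,.15],T0,10),([.60,.05,.032],T0,6)],30)
E
```

```text
16 rows
0.01,-0.19,0.19,0,0.61,-0,30,-0.01,-0.19,0.19,0,0.61,-0,30,-0.02,-0.19,0.19,0,0.61,-0,30,-0.03,-0.19,0.19,0,0.61,-0,30,-0.04,-0.19,0.19,0,0.61,-0,30,-0.05,-0.19,0.19,0,0.61,-0,30,-0.06,-0.19,0.18,0,0.62,-0,30,-0.08,-0.19,0.18,0,0.61,-0,30,-0.09,-0.19,0.17,0,0.62,-0,30,-0.09,-0.19,0.17,0,0.61,-0,30,-0,0,0.33,0,0,-0,30,-0,0,0.33,0,0,-0,30,-0,0,0.33,0,0,-0,30,-0,0,0.32,0,0,-0,30,-0,0,0.33,0,0,-0,30,-0,0,0.32,0,0,-0,30
end [0.6    0.05   0.0322]
```

```bash
python3 - <<'E'
from h import *
T0=tilt(0);o=ctrl.get_obs();p=np.array(o["tool_pos"])
a=plan([(p-yg*.075,tilt(35),4),([.60,.05,.15],T0,8),([.60,.05,.032],T0,6)],30)
E
```

```text
18 rows
-0,-0.31,-0,0,0,-0,30,-0,-0.31,-0,0,0,-0,30,-0,-0.31,-0,0,0.01,-0,30,-0,-0.32,-0,0,0,-0,30,0.01,-0.08,0.24,0,0.76,-0,30,-0.01,-0.08,0.24,0,0.76,-0,30,-0.03,-0.08,0.24,0,0.77,-0,30,-0.05,-0.08,0.24,0,0.76,-0,30,-0.07,-0.08,0.23,0,0.77,-0,30,-0.08,-0.08,0.22,0,0.76,-0,30,-0.1,-0.08,0.22,0,0.77,-0,30,-0.12,-0.09,0.21,0,0.76,-0,30,0,0,0.33,0,0,-0,30,0,0,0.33,0,0,-0,30,0,0,0.33,0,0,-0,30,0,0,0.33,0,0,-0,30,0,0,0.32,0,0,-0,30,0,0,0.33,0,0,-0,30
end [0.6002 0.05   0.0317]
```

Request:
{"fn": "jog_arm", "kwargs": {
  "commands": [0,-0.31,0,0,0,0,30,0,-0.31,0,0,0,0,30,0,-0.31,0,0,0.01,0,30,0,-0.32,0,0,0,0,30,0.01,-0.08,0.24,0,0.76,0,30,-0.01,-0.08,0.24,0,0.76,0,30,-0.03,-0.08,0.24,0,0.77,0,30,-0.05,-0.08,0.24,0,0.76,0,30,-0.07,-0.08,0.23,0,0.77,0,30,-0.08,-0.08,0.22,0,0.76,0,30,-0.1,-0.08,0.22,0,0.77,0,30,-0.12,-0.09,0.21,0,0.76,0,30,0,0,0.33,0,0,0,30,0,0,0.33,0,0,0,30,0,0,0.33,0,0,0,30,0,0,0.33,0,0,0,30,0,0,0.32,0,0,0,30,0,0,0.33,0,0,0,30]
}}

```text
t: 8.0
tool_pos: [0.5994, 0.0498, 0.0283]
tool_rot: [0.174, -3.134, 0.0]
contact_force: [0.2, 0.3, -0.4]
opening: 0.033
grip_force: 20.8
```

Request:
{"fn": "jog_arm", "kwargs": {
  "commands": [0,0,0.05,0,0,0,30,0,0,0.03,0,0,0,30]
}}

```text
t: 8.25
tool_pos: [0.5997, 0.0498, 0.0247]
tool_rot: [0.174, -3.134, 0.0]
contact_force: [0.6, 0.7, 0.3]
opening: 0.0323
grip_force: 20.8
```

Request:
{"fn": "jog_arm", "kwargs": {
  "commands": [0,0,0.04,0,0,0,30,0,0,0,0,0,0,30]
}}

```text
t: 8.5
tool_pos: [0.5998, 0.0498, 0.0227]
tool_rot: [0.174, -3.135, 0.0]
contact_force: [-0.1, 0.3, -0.1]
opening: 0.0328
grip_force: 20.8
```

Request:
{"fn": "jog_arm", "kwargs": {
  "commands": [0,0,0.03,0,0,0,30,0,0,0,0,0,0,30]
}}

```text
t: 8.75
tool_pos: [0.6004, 0.0498, 0.0223]
tool_rot: [0.174, -3.136, 0.0]
contact_force: [-1.7, 0.1, 5.2]
opening: 0.0327
grip_force: 21.1
```

Request:
{"fn": "jog_arm", "kwargs": {
  "commands": [0,0,0,0,0,0,38,0,0,0,0,0,0,42,0,0,0,0,0,0,55,0,0,0,0,0,0,55,0,0,-0.3,0,0,0,55,0,0,-0.5,0,0,0,55,0,0,-0.6,0,0,0,55,0,0,-0.6,0,0,0,40]
}}

```text
t: 9.75
tool_pos: [0.5999, 0.0498, 0.143]
tool_rot: [0.174, -3.135, 0.0]
contact_force: [-0.1, 0.4, -0.4]
opening: 0.0403
grip_force: 0.0
```

```bash
python3 - <<'E'
from h import *
o=st();p=np.array(o["tool_pos"])
img=[]
for n in("top","scene"):
    d=eyes.get_image(n);W=pts(d)
    for r in nets.silhouettes(n,"dust_cap"):
        m=r["mask"]&(d["z_map"]>0)
        if m.sum(): print(n,r["p"],r["bbox"],np.round(np.median(W[m],0),3),np.round(np.percentile(W[m],[3,97],axis=0),3).tolist())
    u,v=np.array(proj(d,[.6,.06,.06])).astype(int);img.append(cv2.resize(d["image"][v-45:v+45,u-60:u+60,::-1],(400,300),interpolation=2))
cv2.imwrite("pics/g3.png",np.hstack(img))
# plan: to above spray
T=tilt(35)
plan([(p+[0,0,.06],tilt(0),2),(spray+ax*.07,T,8),(spray+ax*.012,T,3)],0)
E
```

```text
{'t': 9.75, 'q': [-0.0406, 0.0688, 1.7472, -0.0003, 1.3269, -1.7222], 'tool_pos': [0.5999, 0.0498, 0.143], 'tool_rot': [0.174, -3.1354, 0.0003], 'contact_force': [-0.1248, 0.4157, -0.3525], 'opening': 0.0403, 'grip_force': 0.0}
top 0.84 [355.2, 173.2, 376.0, 193.0] [ 0.531 -0.063  0.046] [[0.504, -0.094, 0.035], [0.558, -0.032, 0.053]]
top 0.69 [363.1, 149.7, 377.2, 160.8] [ 0.638 -0.081  0.031] [[0.624, -0.108, 0.004], [0.656, -0.058, 0.039]]
top 0.6 [325.5, 159.4, 331.5, 169.8] [0.598 0.053 0.054] [[0.553, 0.036, 0.042], [0.61, 0.067, 0.324]]
scene 0.66 [288.8, 202.0, 297.8, 217.9] [0.592 0.059 0.034] [[0.579, 0.039, 0.002], [0.608, 0.066, 0.054]]
scene 0.55 [292.2, 191.5, 306.8, 205.3] [ 0.63  -0.07   0.026] [[0.618, -0.104, 0.009], [0.647, -0.057, 0.037]]
scene 0.48 [314.3, 199.0, 323.8, 214.1] [ 0.516 -0.045  0.038] [[0.492, -0.09, 0.006], [0.553, -0.024, 0.05]]
13 rows
0,0,-0.5,-0,0,-0,0,0.01,0,-0.51,-0,0,-0,0,0.14,0.24,-0.09,-0,-0.76,-0,0,0.13,0.23,-0.1,-0,-0.76,-0,0,0.12,0.24,-0.11,-0,-0.76,-0,0,0.11,0.23,-0.12,-0,-0.76,-0,0,0.1,0.24,-0.13,-0,-0.77,-0,0,0.09,0.23,-0.14,-0,-0.76,-0,0,0.08,0.24,-0.14,-0,-0.77,-0,0,0.07,0.23,-0.15,-0,-0.76,0,0,0,0,0.32,-0,-0,0,0,0,0,0.32,-0,-0,0,0,0,0,0.32,-0,-0,0,0
end [0.5554 0.1583 0.2   ]
```

View pics/g3.png

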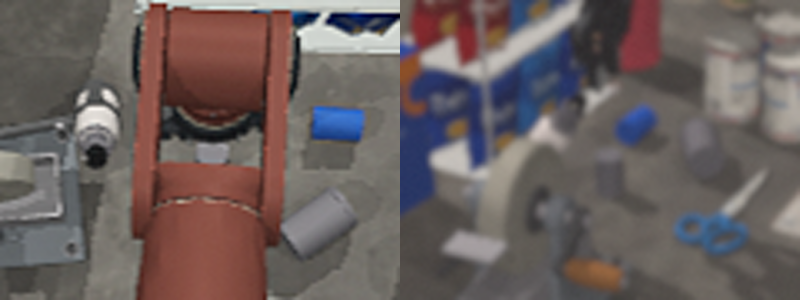

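The dust cap stands upright at (610,172) in the right crop, with its top at 52–54 mm. Next I'll press the spray cap with closed fingers.

Request:
{"fn": "jog_arm", "kwargs": {
  "commands": [0,0,-0.5,0,0,0,0,0.01,0,-0.51,0,0,0,0,0.14,0.24,-0.09,0,-0.76,0,0,0.13,0.23,-0.1,0,-0.76,0,0,0.12,0.24,-0.11,0,-0.76,0,0,0.11,0.23,-0.12,0,-0.76,0,0,0.1,0.24,-0.13,0,-0.77,0,0,0.09,0.23,-0.14,0,-0.76,0,0,0.08,0.24,-0.14,0,-0.77,0,0,0.07,0.23,-0.15,0,-0.76,0,0,0,0,0.32,0,0,0,0,0,0,0.32,0,0,0,0,0,0,0.32,0,0,0,0,0,0,0,0,0,0,0]
}}

```text
t: 11.7
tool_pos: [0.5532, 0.158, 0.1943]
tool_rot: [-0.141, 2.538, 0.043]
contact_force: [-0.4, -0.7, 0.4]
opening: 0.0006
grip_force: 0.0
```

```bash
python3 - <<'E'
from h import *
o=st();p=np.array(o["tool_pos"]);R=Ro.from_rotvec(o["tool_rot"]).as_matrix()
print("rel spray: tool axes",R.T@(p-spray), "rot err",Ro.from_matrix(R.T@tilt(35)).as_rotvec())
img=[]
for n in("top","scene"):
    d=eyes.get_image(n);u,v=np.array(proj(d,spray)).astype(int);img.append(cv2.resize(d["image"][v-30:v+30,u-40:u+40,::-1],(400,300),interpolation=2))
cv2.imwrite("pics/g4.png",np.hstack(img))
E
```

```text
{'t': 11.7, 'q': [0.1635, -0.4066, 2.1599, -0.0424, 0.7887, -1.4976], 'tool_pos': [0.5532, 0.158, 0.1943], 'tool_rot': [-0.1408, 2.5375, 0.0432], 'contact_force': [-0.4296, -0.7076, 0.433], 'opening': 0.0006, 'grip_force': 0.0}
rel spray: tool axes [ 0.0050001  -0.00023389 -0.008769  ] rot err [-0.00049525 -0.01012323 -0.00019063]
```

View pics/g4.png

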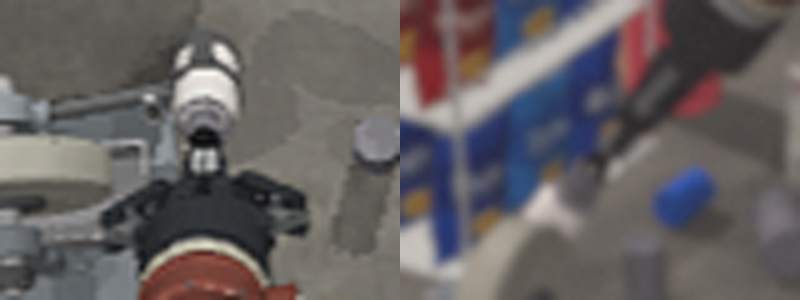

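Request:
{"fn": "jog_arm", "kwargs": {
  "commands": [-0.08,0,0,0,-0.1,0,0,0,0,0.08,0,0,0,0,0,0,0,0,0,0,0]
}}

```text
t: 12.18
tool_pos: [0.5614, 0.159, 0.1969]
tool_rot: [-0.14, 2.521, 0.045]
contact_force: [-1.0, -0.6, 0.3]
opening: 0.0001
grip_force: 0.0
```

```bash
cat > s.py <<'E'
from h import *
o=st();p=np.array(o["tool_pos"]);R=Ro.from_rotvec(o["tool_rot"]).as_matrix()
print("rel spray",R.T@(p-spray),"F tool",R.T@np.array(o["contact_force"]))
E
python3 s.py
```

```text
{'t': 12.175, 'q': [0.163, -0.3932, 2.1503, -0.0433, 0.7685, -1.497], 'tool_pos': [0.5614, 0.159, 0.1969], 'tool_rot': [-0.1398, 2.5213, 0.0447], 'contact_force': [-1.0461, -0.6008, 0.2753], 'opening': 0.0001, 'grip_force': 0.0}
rel spray [-0.00334789 -0.00011652 -0.00616732] F tool [ 0.74283978 -0.48137753 -0.86458243]
```

Request:
{"fn": "jog_arm", "kwargs": {
  "commands": [0.05,0,0.05,0,0.05,0,0,0,0,0.05,0,0,0,0,0,0,0.05,0,0,0,0,0,0,0,0,0,0,0]
}}

```text
t: 12.68
tool_pos: [0.5639, 0.1593, 0.1876]
tool_rot: [-0.14, 2.527, 0.044]
contact_force: [-5.5, -0.9, 3.3]
opening: 0.0001
grip_force: 2.6
```

```bash
python3 s.py
```

```text
{'t': 12.675, 'q': [0.1627, -0.3727, 2.1498, -0.0433, 0.7544, -1.4968], 'tool_pos': [0.5639, 0.1593, 0.1876], 'tool_rot': [-0.1403, 2.5271, 0.0443], 'contact_force': [-5.5468, -0.8892, 3.2602], 'opening': 0.0001, 'grip_force': 2.5923}
rel spray [-8.37722747e-05 -5.10050314e-05  2.86662466e-03] F tool [ 2.72482834 -0.26955493 -5.88978396]
```

Request:
{"fn": "jog_arm", "kwargs": {
  "commands": [0,0,0.05,0,0,0,0,0,0,0.03,0,0,0,0,0,0,0,0,0,0,0]
}}

```text
t: 13.05
tool_pos: [0.5658, 0.1596, 0.1852]
tool_rot: [-0.141, 2.529, 0.043]
contact_force: [-23.8, -4.5, 16.2]
opening: -0.0001
grip_force: 13.6
```

```bash
python3 s.py
```

```text
{'t': 13.05, 'q': [0.1627, -0.3632, 2.1464, -0.044, 0.7506, -1.4966], 'tool_pos': [0.5658, 0.1596, 0.1852], 'tool_rot': [-0.1409, 2.5294, 0.0434], 'contact_force': [-23.8157, -4.5261, 16.2368], 'opening': -0.0001, 'grip_force': 13.5808}
rel spray [-2.58670872e-04 -2.39608665e-05  5.94970391e-03] F tool [ 10.54185335  -1.86742413 -27.14196409]
```

Request:
{"fn": "jog_arm", "kwargs": {
  "commands": [0,0,-0.08,0,0,0,0,0,0,-0.12,0,0,0,0,0,0,-0.3,0,0,0,0,0,0,-0.5,0,0,0,30,0,0,-0.5,0,0,0,60]
}}

```text
t: 13.68
tool_pos: [0.515, 0.1538, 0.2582]
tool_rot: [-0.14, 2.526, 0.044]
contact_force: [-0.1, -0.5, -0.1]
opening: 0.0358
grip_force: 0.0
```

```bash
cat > c.py <<'E'
from fit import *
import sys
X=np.r_[O,YAW]
off={"top":np.array([.0014,.0019,.0023]),"scene":np.array([-.0014,-.0019,.0008])}
def crank():
    Q=[]
    for n in off:
        d=eyes.get_image(n);W=pts(d)-off[n];im=d["image"].astype(int);g=tog(W.reshape(-1,3),X).reshape(W.shape)
        o=(d["z_map"]>0)&(im[...,0]-im[...,2]>50)&(g[...,0]<-.07)&(g[...,0]>-.15)&(abs(g[...,1])<.085)&(g[...,2]>.05)&(g[...,2]<.22)
        Q.append(g[o])
        def f(t):return np.minimum(abs(cyl(Q[-1],np.array([-.105,-.055*np.sin(t[0]),.13-.055*np.cos(t[0])]),np.array([1.,0,0]),.0135,.029)),.015)
        if o.sum()>5:
            b=min((least_squares(f,[t],loss="soft_l1",f_scale=.002) for t in np.arange(-2.8,3,.5)),key=lambda r:r.cost)
            print(n,o.sum(),"theta",b.x,np.median(f(b.x)))
        cv2.imwrite(f"pics/cr_{n}.png",d["image"][:,:,::-1])
    return b.x[0]
E
python3 - <<'E'
from c import *
st();crank()
th=-1.07
H=lambda th,x=-.115:Rg@np.array([x,-.055*np.sin(th),.13-.055*np.cos(th)])+O
T=tilt(35);z=T[:,2];g=H(th)+z*.0187
print("target",g)
plan([(g-z*.16,T,6),(g-z*.08,T,3),(g,T,4)],60)
E
```

```text
{'t': 13.675, 'q': [0.1693, -0.5833, 2.1727, -0.0415, 0.9409, -1.4984], 'tool_pos': [0.515, 0.1538, 0.2582], 'tool_rot': [-0.1401, 2.5257, 0.0444], 'contact_force': [-0.1343, -0.4594, -0.1004], 'opening': 0.0358, 'grip_force': 0.0}
top 112 theta [-1.04594062] 0.001972876554861347
scene 83 theta [-1.44407568] 0.003773234775805606
target [0.441716   0.33007664 0.08827502]
13 rows
0.4,0.51,-0.14,0,0.02,-0,60,0.4,0.51,-0.14,0,0.02,-0,60,0.4,0.51,-0.14,0,0.01,-0,60,0.4,0.51,-0.14,0,0.02,-0,60,0.4,0.51,-0.13,0,0.01,-0,60,0.41,0.5,-0.14,0,0.02,-0,60,-0,-0,0.45,0,-0,-0,60,-0,-0,0.44,0,-0,-0,60,-0,-0,0.45,0,-0,-0,60,-0,-0,0.33,0,-0,-0,60,-0,-0,0.33,0,-0,-0,60,-0,-0,0.34,0,-0,-0,60,-0,-0,0.33,0,-0,-0,60
end [0.4415 0.3301 0.0882]
```

Request:
{"fn": "jog_arm", "kwargs": {
  "commands": [0.4,0.51,-0.14,0,0.02,0,60,0.4,0.51,-0.14,0,0.02,0,60,0.4,0.51,-0.14,0,0.01,0,60,0.4,0.51,-0.14,0,0.02,0,60,0.4,0.51,-0.13,0,0.01,0,60,0.41,0.5,-0.14,0,0.02,0,60,0,0,0.45,0,0,0,60,0,0,0.44,0,0,0,60,0,0,0.45,0,0,0,60,0,0,0,0,0,0,60]
}}

```text
t: 15.02
tool_pos: [0.3935, 0.3234, 0.1458]
tool_rot: [-0.141, 2.541, 0.039]
contact_force: [-0.0, -0.0, 0.4]
opening: 0.0601
grip_force: 0.0
```

```bash
python3 - <<'E'
from h import *
st();th=-1.07
H=lambda th,x=-.115:Rg@np.array([x,-.055*np.sin(th),.13-.055*np.cos(th)])+O
T=tilt(35);z=T[:,2];g=H(th)+z*.0187
plan([(g-z*.02,T,4),(g,T,2)],60)
im=[]
for n in("top","scene"):
    d=eyes.get_image(n);u,v=np.array(proj(d,H(th))).astype(int);i=d["image"][v-36:v+36,u-48:u+48,::-1];i=cv2.resize(i,(400,300),interpolation=2)
    a=np.linspace(0,6.28,40)
    for xx in(-.134,-.076):
        q=np.array([proj(d,H(th,xx)+.0135*(np.cos(k)*yg+np.array([0,0,np.sin(k)]))) for k in a]);q=(q-[u-48,v-36])*(400/96)+2
        cv2.polylines(i,[q.astype(int).reshape(-1,1,2)],True,(255,255,0),1)
    im.append(i)
cv2.imwrite("pics/g5.png",np.hstack(im))
E
```

```text
{'t': 15.025, 'q': [0.7202, -0.4517, 2.2743, -0.4412, 0.8622, -0.7499], 'tool_pos': [0.3935, 0.3234, 0.1458], 'tool_rot': [-0.1413, 2.5412, 0.039], 'contact_force': [-0.0182, -0.0009, 0.4081], 'opening': 0.0601, 'grip_force': 0.0}
6 rows
-0.03,0.01,0.23,-0.01,-0.03,0,60,-0.03,0,0.23,-0.01,-0.04,0,60,-0.03,0.01,0.23,-0.01,-0.03,0,60,-0.03,0,0.23,-0,-0.04,0.01,60,-0,0,0.17,-0,0,-0,60,-0,0,0.16,-0,0,-0,60
end [0.4416 0.3298 0.0882]
```

View pics/g5.png

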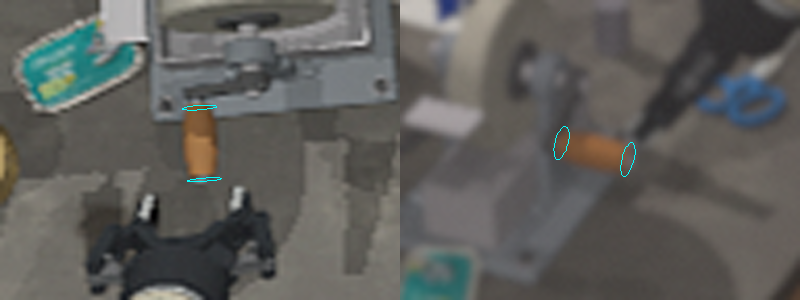

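The handle overlay fits in both views, centred at (202,143) and (595,150), and the fingers straddle it. I'll go in and close.

Request:
{"fn": "jog_arm", "kwargs": {
  "commands": [-0.03,0.01,0.23,-0.01,-0.03,0,60,-0.03,0,0.23,-0.01,-0.04,0,60,-0.03,0.01,0.23,-0.01,-0.03,0,60,-0.03,0,0.23,0,-0.04,0.01,60,0,0,0.17,0,0,0,60,0,0,0.16,0,0,0,60,0,0,0,0,0,0,60]
}}

```text
t: 16.0
tool_pos: [0.4426, 0.331, 0.0913]
tool_rot: [-0.14, 2.523, 0.048]
contact_force: [-0.7, -0.1, 0.8]
opening: 0.0599
grip_force: 0.0
```

```bash
python3 - <<'E'
from h import *
o=st();p=np.array(o["tool_pos"]);R=Ro.from_rotvec(o["tool_rot"]).as_matrix()
print("grasp pt in grinder",Rg.T@(p-R[:,2]*.0187-O))
E
```

```text
{'t': 16.0, 'q': [0.6589, -0.2519, 2.2336, -0.4961, 0.6781, -0.7088], 'tool_pos': [0.4426, 0.331, 0.0913], 'tool_rot': [-0.1399, 2.5235, 0.0476], 'contact_force': [-0.6854, -0.1168, 0.7865], 'opening': 0.0599, 'grip_force': 0.0}
grasp pt in grinder [-0.11411902  0.04900633  0.106559  ]
```

Request:
{"fn": "jog_arm", "kwargs": {
  "commands": [0,0,0,0,0,0,45,0,0,0,0,0,0,36,0,0,0,0,0,0,31,0,0,0,0,0,0,20,0,0,0,0,0,0,20,0,0,0,0,0,0,20],
  "newtons": 25
}}

```text
t: 16.75
tool_pos: [0.4426, 0.3313, 0.0924]
tool_rot: [-0.14, 2.522, 0.049]
contact_force: [-3.4, -1.9, 2.6]
opening: 0.026
grip_force: 25.6
```

```bash
cat > k.py <<'E'
from h import *
o=st();p=np.array(o["tool_pos"]);R=Ro.from_rotvec(o["tool_rot"]).as_matrix()
g=Rg.T@(p-R[:,2]*.0187-O);print("grasp pt in grinder",g,"radius",np.hypot(g[1],g[2]-.13),"th",np.arctan2(-g[1],.13-g[2]),"Fg",Rg.T@np.array(o["contact_force"]))
E
python3 k.py; python3 -c "
from c import *
crank()"
```

```text
{'t': 16.75, 'q': [0.6594, -0.2539, 2.2335, -0.4962, 0.6788, -0.7088], 'tool_pos': [0.4426, 0.3313, 0.0924], 'tool_rot': [-0.1398, 2.5221, 0.0486], 'contact_force': [-3.3564, -1.9274, 2.6241], 'opening': 0.026, 'grip_force': 25.5873}
grasp pt in grinder [-0.11406056  0.04927861  0.10765507] radius 0.05410802022461331 th -1.1450847141069826 Fg [-3.54959937 -1.54301697  2.62406225]
top 100 theta [-1.46996736] 0.003055660821177278
scene 26 theta [-1.46162327] 0.0036163545794035204
```

```bash
cat >> h.py <<'E'
def arc(t0,t1,n,corr=(0,0),grip=20):
    R=Ro.from_rotvec(ctrl.get_obs()["tool_rot"]).as_matrix();out=[];acc=np.zeros(3)
    f=lambda t:Rg@np.array([0,-.055*np.sin(t),-.055*np.cos(t)])
    for i in range(1,n+1):
        tgt=f(t0+(t1-t0)*i/n)-f(t0)+Rg@np.array([0,*corr])*i/n
        d=np.round(R.T@(tgt-acc)/.06,2);acc=acc+R@d*.06;out+=[*d,0,0,0,grip]
    print(",".join(f"{v:g}" for v in out))
E
python3 -c "
from h import *
arc(-1.1,-1.1+np.pi/4,6)"
```

```text
0.06,-0.06,0.08,0,0,0,20,0.05,-0.08,0.08,0,0,0,20,0.05,-0.08,0.07,0,0,0,20,0.04,-0.1,0.06,0,0,0,20,0.04,-0.1,0.04,0,0,0,20,0.02,-0.11,0.04,0,0,0,20
```

Request:
{"fn": "jog_arm", "kwargs": {
  "commands": [0.06,-0.06,0.08,0,0,0,20,0.05,-0.08,0.08,0,0,0,20,0.05,-0.08,0.07,0,0,0,20,0.04,-0.1,0.06,0,0,0,20,0.04,-0.1,0.04,0,0,0,20,0.02,-0.11,0.04,0,0,0,20],
  "newtons": 40
}}

```text
t: 17.6
tool_pos: [0.4462, 0.2999, 0.0656]
tool_rot: [-0.14, 2.522, 0.049]
contact_force: [-15.8, -3.9, 14.3]
opening: 0.0253
grip_force: 42.2
```

```bash
python3 k.py; python3 -c "
from h import *
arc(-1.1+np.pi/4,-1.1+np.pi/2,6)"
```

```text
{'t': 17.6, 'q': [0.591, -0.2617, 2.2919, -0.4833, 0.6046, -0.7604], 'tool_pos': [0.4462, 0.2999, 0.0656], 'tool_rot': [-0.1395, 2.5221, 0.0492], 'contact_force': [-15.7773, -3.9482, 14.2595], 'opening': 0.0253, 'grip_force': 42.2402}
grasp pt in grinder [-0.11396521  0.01766741  0.080855  ] radius 0.05222421356392161 th -0.3451089450106726 Fg [-16.11796091  -2.17294843  14.25947384]
0.02,-0.12,0.02,0,0,0,20,0,-0.12,0.01,0,0,0,20,0,-0.12,0,0,0,0,20,-0.01,-0.11,-0.01,0,0,0,20,-0.02,-0.12,-0.03,0,0,0,20,-0.02,-0.11,-0.04,0,0,0,20
```

Request:
{"fn": "jog_arm", "kwargs": {
  "commands": [0.02,-0.12,0,0,0,0,20,0,-0.12,0,0,0,0,20,0,-0.12,-0.01,0,0,0,20,-0.01,-0.11,-0.02,0,0,0,20,-0.02,-0.12,-0.04,0,0,0,20,-0.02,-0.11,-0.05,0,0,0,20]
}}

```text
t: 18.35
tool_pos: [0.4504, 0.256, 0.0716]
tool_rot: [-0.141, 2.518, 0.045]
contact_force: [33.7, -5.1, -19.7]
opening: 0.0254
grip_force: 41.4
```

```bash
python3 k.py; python3 -c "
from h import *
arc(-1.1+np.pi/2,-1.1+np.pi*3/4,6)"
```

```text
{'t': 18.35, 'q': [0.4889, -0.3586, 2.3534, -0.3903, 0.5965, -0.931], 'tool_pos': [0.4504, 0.256, 0.0716], 'tool_rot': [-0.141, 2.5183, 0.0454], 'contact_force': [33.6585, -5.0961, -19.7396], 'opening': 0.0254, 'grip_force': 41.3555}
grasp pt in grinder [-0.11471037 -0.02636966  0.08685561] radius 0.05056478741280603 th 0.5486109567215742 Fg [ 32.88513202  -8.79974628 -19.73964097]
-0.04,-0.1,-0.05,0,0,0,20,-0.04,-0.1,-0.06,0,0,0,20,-0.05,-0.08,-0.07,0,0,0,20,-0.05,-0.07,-0.08,0,0,0,20,-0.06,-0.06,-0.08,0,0,0,20,-0.07,-0.05,-0.09,0,0,0,20
```

```bash
cat >> h.py <<'E'
def arcf(t0,t1,n,k=.00007,grip=20,dec=2):
    o=ctrl.get_obs();R=Ro.from_rotvec(o["tool_rot"]).as_matrix();out=[];acc=np.zeros(3);c=k*np.array(o["contact_force"])
    f=lambda t:Rg@np.array([0,-.055*np.sin(t),-.055*np.cos(t)])
    for i in range(1,n+1):
        tgt=f(t0+(t1-t0)*i/n)-f(t0)+c*min(1,i/3)
        d=np.round(R.T@(tgt-acc)/.06,dec);acc=acc+R@d*.06;out+=[*d,0,0,0,grip]
    print(",".join(f"{v:g}" for v in out))
E
python3 -c "
from h import *
arcf(.5,.9,4)"
```

```text
-0.03,-0.08,-0.03,0,0,0,20,-0.04,-0.08,-0.03,0,0,0,20,-0.04,-0.07,-0.03,0,0,0,20,-0.04,-0.06,-0.06,0,0,0,20
```

Request:
{"fn": "jog_arm", "kwargs": {
  "commands": [-0.03,-0.08,-0.03,0,0,0,20,-0.04,-0.08,-0.03,0,0,0,20,-0.04,-0.07,-0.03,0,0,0,20,-0.04,-0.06,-0.06,0,0,0,20]
}}

```text
t: 18.85
tool_pos: [0.4525, 0.2404, 0.0842]
tool_rot: [-0.14, 2.522, 0.049]
contact_force: [6.0, 0.9, -3.8]
opening: 0.0253
grip_force: 44.2
```

```bash
python3 k.py; python3 -c "
from h import *
arcf(.9,1.3,4)"
```

```text
{'t': 18.85, 'q': [0.4455, -0.4132, 2.3662, -0.3262, 0.6234, -1.0258], 'tool_pos': [0.4525, 0.2404, 0.0842], 'tool_rot': [-0.1403, 2.5219, 0.0486], 'contact_force': [5.9811, 0.8621, -3.7506], 'opening': 0.0253, 'grip_force': 44.1938}
grasp pt in grinder [-0.11433448 -0.0421718   0.09945779] radius 0.052070024017565504 th 0.9439911109297455 Fg [ 6.0398361   0.19303402 -3.75060219]
-0.04,-0.05,-0.06,0,0,0,20,-0.05,-0.05,-0.06,0,0,0,20,-0.05,-0.04,-0.07,0,0,0,20,-0.05,-0.02,-0.07,0,0,0,20
```

Request:
{"fn": "jog_arm", "kwargs": {
  "commands": [-0.04,-0.05,-0.06,0,0,0,20,-0.05,-0.05,-0.06,0,0,0,20,-0.05,-0.04,-0.07,0,0,0,20,-0.05,-0.02,-0.07,0,0,0,20]
}}

```text
t: 19.35
tool_pos: [0.4536, 0.2305, 0.1036]
tool_rot: [-0.14, 2.523, 0.047]
contact_force: [5.2, -1.8, -3.7]
opening: 0.0257
grip_force: 44.2
```

```bash
python3 k.py; python3 -c "
from h import *
arcf(1.35,1.95,5)"
```

```text
{'t': 19.35, 'q': [0.4197, -0.4686, 2.3667, -0.2835, 0.6697, -1.091], 'tool_pos': [0.4536, 0.2305, 0.1036], 'tool_rot': [-0.1401, 2.5227, 0.0472], 'contact_force': [5.1676, -1.8488, -3.704], 'opening': 0.0257, 'grip_force': 44.2476}
grasp pt in grinder [-0.11434094 -0.05208717  0.11881759] radius 0.053274010214531486 th 1.359319818260275 Fg [ 4.93052087 -2.41079763 -3.70397721]
-0.06,-0.02,-0.09,0,0,0,20,-0.07,-0,-0.08,0,0,0,20,-0.06,0,-0.09,0,0,0,20,-0.06,0.03,-0.09,0,0,0,20,-0.06,0.03,-0.08,0,0,0,20
```

Request:
{"fn": "jog_arm", "kwargs": {
  "commands": [-0.06,-0.02,-0.09,0,0,0,20,-0.07,0,-0.08,0,0,0,20,-0.06,0,-0.09,0,0,0,20,-0.06,0.03,-0.09,0,0,0,20,-0.06,0.03,-0.08,0,0,0,20]
}}

```text
t: 19.98
tool_pos: [0.4535, 0.2312, 0.1351]
tool_rot: [-0.14, 2.524, 0.041]
contact_force: [0.6, -9.9, 0.2]
opening: 0.0254
grip_force: 44.9
```

```bash
python3 k.py; python3 -c "
from h import *
arcf(1.95,2.6,5)"
```

```text
{'t': 19.975, 'q': [0.4246, -0.5181, 2.3412, -0.2684, 0.7468, -1.1132], 'tool_pos': [0.4535, 0.2312, 0.1351], 'tool_rot': [-0.1402, 2.5243, 0.0409], 'contact_force': [0.581, -9.9236, 0.2079], 'opening': 0.0254, 'grip_force': 44.8587}
grasp pt in grinder [-0.11430825 -0.05128403  0.15035766] radius 0.05517686541936009 th 1.9486783964234542 Fg [-0.52385656 -9.926736    0.20791458]
-0.06,0.05,-0.09,0,0,0,20,-0.06,0.06,-0.08,0,0,0,20,-0.05,0.07,-0.07,0,0,0,20,-0.05,0.09,-0.07,0,0,0,20,-0.04,0.1,-0.06,0,0,0,20
```

Request:
{"fn": "jog_arm", "kwargs": {
  "commands": [-0.06,0.05,-0.09,0,0,0,20,-0.06,0.06,-0.08,0,0,0,20,-0.05,0.07,-0.07,0,0,0,20,-0.05,0.09,-0.07,0,0,0,20,-0.04,0.1,-0.06,0,0,0,20]
}}

```text
t: 20.6
tool_pos: [0.4512, 0.2534, 0.1642]
tool_rot: [-0.139, 2.523, 0.041]
contact_force: [-11.0, -11.5, 10.2]
opening: 0.0255
grip_force: 46.4
```

```bash
python3 k.py; python3 -c "
from h import *
arcf(2.6,3.3,6)"
```

```text
{'t': 20.6, 'q': [0.483, -0.5176, 2.2903, -0.2975, 0.8102, -1.0537], 'tool_pos': [0.4512, 0.2534, 0.1642], 'tool_rot': [-0.139, 2.5233, 0.041], 'contact_force': [-11.041, -11.5413, 10.1862], 'opening': 0.0255, 'grip_force': 46.373}
grasp pt in grinder [-0.11414176 -0.02895319  0.17947128] radius 0.05732097760436741 th 2.612087391413537 Fg [-12.2535085  -10.24480033  10.18618294]
-0.03,0.09,-0.05,0,0,0,20,-0.02,0.1,-0.03,0,0,0,20,-0.01,0.1,-0.03,0,0,0,20,-0.01,0.1,-0.01,0,0,0,20,-0,0.11,-0.01,0,0,0,20,0.01,0.1,0.01,0,0,0,20
```

Request:
{"fn": "jog_arm", "kwargs": {
  "commands": [-0.03,0.09,-0.05,0,0,0,20,-0.02,0.1,-0.03,0,0,0,20,-0.01,0.1,-0.03,0,0,0,20,-0.01,0.1,-0.01,0,0,0,20,0,0.11,-0.01,0,0,0,20,0.01,0.1,0.01,0,0,0,20]
}}

```text
t: 21.35
tool_pos: [0.4469, 0.2918, 0.1726]
tool_rot: [-0.14, 2.519, 0.051]
contact_force: [1.8, -1.7, 5.3]
opening: 0.0253
grip_force: 45.1
```

```bash
python3 k.py; python3 -c "
from h import *
arcf(3.3,3.95,5)"
```

```text
{'t': 21.35, 'q': [0.5731, -0.4589, 2.2387, -0.3552, 0.824, -0.9377], 'tool_pos': [0.4469, 0.2918, 0.1726], 'tool_rot': [-0.1397, 2.5188, 0.0506], 'contact_force': [1.8199, -1.7181, 5.3093], 'opening': 0.0253, 'grip_force': 45.1134}
grasp pt in grinder [-0.11425449  0.00955802  0.18781776] radius 0.05860247044480848 th -2.9777615553157286 Fg [ 1.61797171 -1.90944082  5.30932613]
0.01,0.12,0.02,0,0,0,20,0.03,0.11,0.03,0,0,0,20,0.03,0.1,0.05,0,0,0,20,0.04,0.1,0.05,0,0,0,20,0.04,0.08,0.07,0,0,0,20
```

Request:
{"fn": "jog_arm", "kwargs": {
  "commands": [0.01,0.12,0.02,0,0,0,20,0.03,0.11,0.03,0,0,0,20,0.03,0.1,0.05,0,0,0,20,0.04,0.1,0.05,0,0,0,20,0.04,0.08,0.07,0,0,0,20]
}}

```text
t: 21.98
tool_pos: [0.4434, 0.3228, 0.1558]
tool_rot: [-0.14, 2.52, 0.052]
contact_force: [2.3, 2.9, 4.9]
opening: 0.0253
grip_force: 45.1
```

```bash
python3 k.py; python3 -c "
from h import *
arcf(3.92,4.5,5)"
```

```text
{'t': 21.975, 'q': [0.6411, -0.3748, 2.2091, -0.4148, 0.7983, -0.8263], 'tool_pos': [0.4434, 0.3228, 0.1558], 'tool_rot': [-0.1401, 2.5198, 0.0522], 'contact_force': [2.3164, 2.8942, 4.9214], 'opening': 0.0253, 'grip_force': 45.115}
grasp pt in grinder [-0.11423735  0.04075502  0.17107812] radius 0.0578652226723624 th -2.360142764132481 Fg [2.62322407 2.61928118 4.92137946]
0.04,0.07,0.06,0,0,0,20,0.05,0.06,0.07,0,0,0,20,0.05,0.06,0.08,0,0,0,20,0.06,0.04,0.08,0,0,0,20,0.06,0.02,0.08,0,0,0,20
```

Request:
{"fn": "jog_arm", "kwargs": {
  "commands": [0.04,0.07,0.06,0,0,0,20,0.05,0.06,0.07,0,0,0,20,0.05,0.06,0.08,0,0,0,20,0.06,0.04,0.08,0,0,0,20,0.06,0.02,0.08,0,0,0,20]
}}

```text
t: 22.6
tool_pos: [0.4418, 0.3368, 0.1278]
tool_rot: [-0.141, 2.521, 0.049]
contact_force: [8.6, 0.8, 1.9]
opening: 0.0256
grip_force: 44.5
```

```bash
python3 k.py; python3 -c "
from h import *
P=np.array([[.01767,.08086],[-.02637,.08686],[-.04217,.09946],[-.05209,.11882],[-.05128,.15036],[-.02895,.17947],[.00956,.18782],[.04076,.17108]])
from scipy.optimize import least_squares
r=least_squares(lambda x:np.hypot(P[:,0]-x[0],P[:,1]-x[1])-.055,[0,.13]);c=r.x;print(c,r.fun)
o=ctrl.get_obs();R=Ro.from_rotvec(o['tool_rot']).as_matrix();g=Rg.T@(np.array(o['tool_pos'])-R[:,2]*.0187-O)
t=np.arctan2(-(g[1]-c[0]),c[1]-g[2]);t0=np.arctan2(-(.04928-c[0]),c[1]-.10766);print(t,t0)
arcf(t,t0,4)"
```

```text
{'t': 22.6, 'q': [0.6712, -0.304, 2.2067, -0.4636, 0.7507, -0.7476], 'tool_pos': [0.4418, 0.3368, 0.1278], 'tool_rot': [-0.1405, 2.5205, 0.0491], 'contact_force': [8.5546, 0.8043, 1.897], 'opening': 0.0256, 'grip_force': 44.509}
grasp pt in grinder [-0.11424426  0.05484663  0.14305659] radius 0.05637931992602922 th -1.804502658460422 Fg [ 8.59104616 -0.14995289  1.89697529]
[0.00110129 0.13353627] [ 2.20570089e-04 -8.39632145e-04  7.80915273e-05  1.89504744e-04
  1.66987463e-05 -1.09311833e-04 -6.11837557e-05 -3.89144990e-04]
-1.7461152838747633 -1.0779194454468435
0.09,0.01,0.13,0,0,0,20,0.08,-0.01,0.12,0,0,0,20,0.08,-0.04,0.12,0,0,0,20,0.08,-0.06,0.12,0,0,0,20
```

Request:
{"fn": "jog_arm", "kwargs": {
  "commands": [0.09,0.01,0.13,0,0,0,20,0.08,-0.01,0.12,0,0,0,20,0.08,-0.04,0.12,0,0,0,20,0.08,-0.06,0.12,0,0,0,20,0,0,0,0,0,0,20]
}}

```text
t: 23.22
tool_pos: [0.4425, 0.3299, 0.0906]
tool_rot: [-0.14, 2.523, 0.047]
contact_force: [10.4, 2.0, -3.9]
opening: 0.0256
grip_force: 43.9
```

```bash
cat > e.py <<'E'
from h import *
c=[.0011,.1335]
o=st();R=Ro.from_rotvec(o['tool_rot']).as_matrix();g=Rg.T@(np.array(o['tool_pos'])-R[:,2]*.0187-O)
t=np.arctan2(-(g[1]-c[0]),c[1]-g[2]);print(g,t,np.hypot(g[1]-c[0],g[2]-c[1]))
arcf(t,-1.05,2)
E
python3 e.py
```

```text
{'t': 23.225, 'q': [0.6573, -0.2529, 2.2357, -0.4965, 0.6767, -0.7102], 'tool_pos': [0.4425, 0.3299, 0.0906], 'tool_rot': [-0.1405, 2.5233, 0.0468], 'contact_force': [10.3908, 1.9512, -3.8942], 'opening': 0.0256, 'grip_force': 43.9175}
[-0.11428302  0.0479804   0.10591198] -1.03889291466543 0.05439550412891537
-0.01,0,0,0,0,0,20,-0,0.01,0,0,0,0,20
```

Request:
{"fn": "jog_arm", "kwargs": {
  "commands": [0,0,0,0,0,0,29,0,0,0,0,0,0,40,0,0,0,0,0,0,60,0,0,0,0,0,0,60,0,0,-0.2,0,0,0,60,0,0,-0.5,0,0,0,60,0,0,-0.6,0,0,0,60,0,0,-0.6,0,0,0,60,0,0,-0.5,0,0,0,60]
}}

```text
t: 24.35
tool_pos: [0.3591, 0.3211, 0.212]
tool_rot: [-0.14, 2.521, 0.051]
contact_force: [0.9, 0.6, 0.8]
opening: 0.0602
grip_force: 0.0
```

```bash
python3 - <<'E'
from c import *
st();crank()
for n in("top","scene"):
    d=eyes.get_image(n);W=pts(d)
    for k in["dust_cap","scissors_a","sardines_a","box_cutter_a"]:
        for r in nets.silhouettes(n,k):
            m=r["mask"]&(d["z_map"]>0)
            if m.sum(): print(n,k,round(r["p"],2),np.round(r["bbox"]),np.round(np.median(W[m],0),3),np.round(np.percentile(W[m],97,axis=0),3)[2])
a=cv2.imread("pics/cr_top.png")[125:265,185:445];b=cv2.imread("pics/cr_scene.png")[150:300,190:390]
cv2.imwrite("pics/end.png",np.hstack([cv2.resize(a,(480,258),interpolation=2),cv2.resize(b,(320,258),interpolation=2)]))
E
```

```text
{'t': 24.35, 'q': [0.7826, -0.6156, 2.27, -0.4318, 1.0207, -0.7586], 'tool_pos': [0.3591, 0.3211, 0.212], 'tool_rot': [-0.1396, 2.5208, 0.0512], 'contact_force': [0.9346, 0.5736, 0.8193], 'opening': 0.0602, 'grip_force': 0.0}
top 110 theta [-1.38714231] 0.003961815947871615
scene 86 theta [-1.40597391] 0.0038476374163978772
top dust_cap 0.83 [352. 174. 376. 195.] [ 0.528 -0.059  0.045] 0.053
top dust_cap 0.59 [326. 158. 333. 171.] [0.598 0.053 0.05 ] 0.058
top scissors_a 0.74 [314. 198. 359. 219.] [0.447 0.043 0.009] 0.015
top sardines_a 0.89 [200. 174. 232. 198.] [0.512 0.458 0.024] 0.03
top box_cutter_a 0.87 [382. 234. 431. 249.] [ 0.336 -0.203  0.012] 0.021
scene dust_cap 0.67 [287. 206. 297. 218.] [0.59  0.059 0.03 ] 0.053
scene dust_cap 0.54 [241. 289. 266. 323.] [0.422 0.552 0.03 ] 0.048
scene dust_cap 0.5 [235. 187. 294. 276.] [0.532 0.323 0.094] 0.194
scene scissors_a 0.49 [309. 216. 335. 237.] [0.445 0.063 0.006] 0.012
scene scissors_a 0.49 [252. 205. 294. 248.] [0.532 0.317 0.143] 0.199
scene sardines_a 0.65 [239. 265. 261. 292.] [0.51  0.456 0.023] 0.026
scene sardines_a 0.58 [235. 189. 299. 273.] [0.532 0.321 0.088] 0.193
scene sardines_a 0.28 [247. 201. 298. 246.] [0.533 0.321 0.14 ] 0.199
```

View pics/end.png

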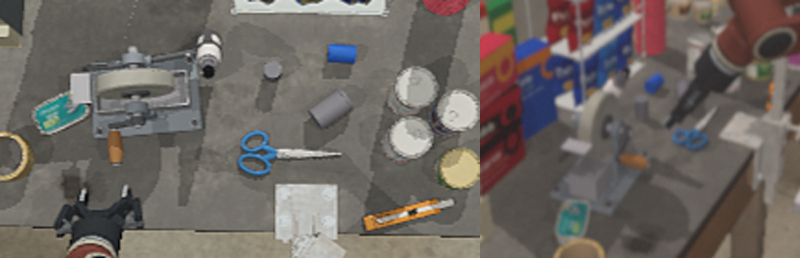

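```bash
python3 - <<'E'
from h import *
for n in("top","scene"):
    for nm,d in(("before",np.load(n+"0.npz")),("after",eyes.get_image(n))):
        W=pts(d);im=d["image"].astype(int)
        o=(d["z_map"]>0)&(im[...,0]-im[...,2]>50)&(W[...,0]>.39)&(W[...,0]<.49)&(W[...,1]>.27)&(W[...,1]<.38)&(W[...,2]>.05)
        v,u=np.nonzero(o);print(n,nm,o.sum(),u.mean(),v.mean(),np.round(W[o].mean(0),4))
E
```

```text
top before 115 246.36521739130436 204.36521739130436 [0.4419 0.3299 0.1152]
top after 109 246.96330275229357 204.27522935779817 [0.4424 0.3283 0.1135]
scene before 90 285.9 242.64444444444445 [0.4373 0.3378 0.1104]
scene after 85 286.21176470588233 243.0 [0.437  0.3365 0.1083]
```

```bash
python3 -c "
from station import job
print(job.finish_job())"
```

```text
the job is handed in; nothing more can be done
None
```

The job is handed in: the dust cap stands upright, open end down, the spray cap was pressed to its stop and released, and the crank made one full counter-clockwise turn, ending about 2° past its start; robot clear of everything at about 24.5 s, nothing else seen to have moved.

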